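# Clamp a block of panela in the ratchet holder

## Robot

A 6-joint arm with a two-finger parallel gripper is mounted at the origin on the work surface. World frame = base frame: x ahead of the robot, y to its left, z up, the work surface at z = 0. Lengths are in m, angles in rad, forces in N, time in s.
With the tool pointing down it reaches from about 0.25 to 0.8 m from the base axis. Payload 3.9 kg.
Tool frame: the origin (TCP) lies midway between the tips of the shut fingers; the grasp point (between the pads) lies 19 mm behind it; z points along the fingers, y is the line along which they close (so a half turn about z gives the same grasp; the last joint's range is limited). The gripper opens to 85 mm and grips with 20 to 120 N. Pads are 22 mm wide; open, the fingers measure 114 mm over their backs; the gripper's body (76 mm by 85 mm) begins 54 mm behind the grasp point. The pads swing forward as they close: fully open they stand 13 mm farther back than shut.
Start: joints at [-1.173, 0.26, -0.138, 1.173, 0, 1.571], TCP at [0.203, -0.484, 0.231] pointing down, gripper open.
Joint ranges: [-2.78, 2.78], [-0.83, 1.72], [-1.28, 1.37], [-1.9, 2.12], [-1.57, 1.48], [-3.14, 3.14]. Speed limits (rad/s): [2.57, 2.57, 3.14, 3.14, 3.14, 3.14].

## Interface

Orientations are given as a rotation vector (axis times angle).
In Python, from workcell import robot gives the robot as it stands.
- The arm moves only by the tool step_arm, never from a script. Its argument "steps" is a list that holds one entry, the list of rows, each a list of 4 numbers: the shift along the tool's x, y, z each as a share of 0.4 m, from -1 to 1, then the turn about the tool's z as a share of 60 degrees, from -1 to 1. In form: [[[dx, dy, dz, roll], ...]]. A call has exactly 5 rows; each row is the pose to reach, as a shift and turn from the pose commanded when the call began, along the tool's axes at that moment; what a row does not reach only later rows make up. A row lasts 1/12 s, in which the tool goes at most 41.7 mm and 7.16 degrees, less where a joint would pass 70% of its speed; a pose out of reach is approached as far as the arm can. A call with a number of a shift or a turn outside -1 to 1 is refused whole. A call with a gripper value outside its range is refused whole. "gripper" is the closure, from -1 (fully open) to 1 (shut), set as the call begins (left out, the last holds). The fingers move at their own pace and stop on an object; the grip force is fixed at half the most. Time passes only in rows, so rows that repeat a pose let the fingers close, or fill a call up. It gives the time, the measured TCP pose, the force, the opening and the grip force at its end, in the units of the state.
- robot.state(): the state, without advancing time (a new reading comes with each control period).
- robot.camera(name): name is "scene" or "side" or "wrist"; returns a dict with "img" (400x640x3 uint8, red, green, blue), "fx", "fy", "cx", "cy" (pixels), "extrinsics" (4x4, takes a point from camera to world coordinates). Camera axes: x right, y up, looking along -z (the intrinsics and any distortion apply to the point x, -y, -z); pixel columns grow to the right and rows downward; lengths in m; the calibration is good to about 2 mm. The wrist camera is an equidistant fisheye: a pixel r from the principal point sees the ray r / f radians off the axis. A picture is of the moment at which its call begins. There is no depth.
- robot.hand_in(): hands the job in; it is judged then, once.
The state is a dict: "time": time; "q": joint angles; "joint_velocities": joint speeds; "joint_efforts": joint torques, N m; "tcp_pos": TCP position; "ee_rot": TCP orientation; "contact_force": force on the tool from outside, world axes, zero at the start; "torque": the same for the moment, N m; "opening": opening from 0.0 (shut) to 1.0 (fully open); "gripper_force": force on a finger pad.
Only numpy, scipy, OpenCV 4.12 (cv2) and the standard library are available. Lean on these libraries where they do the work, as an engineer would, in place of code of your own. Each camera call takes 0.05 s, during which the arm holds its last target. There are 200 camera calls.

## Task

Take the brown panela block off the wooden board and lay it flat on the bed of the steel ratchet clamp, lengthwise and centred between the two jaws, and let go of it. Then pump the clamp's two squeeze paddles together and apart until the moving jaw has pushed up to the block and pinches it firmly against the fixed jaw, without crushing the brittle block; move the jaw with the paddles only, never by hand. Finish while still holding the paddles squeezed so that the jaw keeps pressing, and leave the other kitchen things where they are.

Things in the scene. Friction and masses are not known exactly. Their poses are not given: they have to be found in the camera images.
- panela: brown hard-sugar block, 90 (its x) x 56 (its y) x 45 mm tall, about 320 g, loose, lying on the wooden board at the start; origin at the centre of its underside
- board: fixed wooden board 160 (x) x 110 (y) x 14 mm; origin at the centre of its underside
- clamp: fixed steel ratchet clamp, z up, origin on the counter. Base plate 12 mm thick, 80 mm wide, x = -165 to +155 mm. Its x axis points from the paddles (x = -80) to the fixed jaw: 64 mm wide (y), 62 mm tall, inner face at x = +130. The moving jaw travels to +x over the bed (top of the plate); nothing stands beside the bed. A bridge 56 mm wide, 61 mm tall at x = -125 to -40 carries the paddles
- bed_spot (a point): point on the top of the clamp's bed (12 mm above the counter), at clamp x = +85, y = 0: under the middle of a panela block whose end touches the fixed jaw
- fixed_face (a point): middle of the fixed jaw's inner face (clamp x = +130, 37 mm above the counter)
- jaw: moving steel jaw, 50 mm wide (y), up to 56 mm above the counter; origin at the lower edge of its pressing face, mid-width, 14 mm above the counter. At the start the face is at clamp x = -20 to +5: 35 to 60 mm short of a block that touches the fixed jaw. About 3 N of friction; it stays where it is left
- jaw_face (a point): middle of the moving jaw's pressing face, 35 mm above the counter
- squeeze_point (a point): fixed point midway between the two paddles, 112 mm above the counter. Ratchet: squeezing moves a pawl forward by 1.5 x the travel of one paddle; it catches a rack of 5 mm teeth on the jaw. A full squeeze from fully released moves the jaw 13 to 18 mm; opening the paddles fully leaves the jaw there, ready for the next stroke
- paddle_left: squeeze paddle on the clamp's +y side: upright steel plate 12 mm thick (y), 34 mm wide (x), from 68 to 134 mm above the counter; origin at the centre of its underside. The paddles slide along the clamp's y, geared to move equally towards each other: 64 mm over their outer faces when released (springs of 2.5 to 3.5 N each reopen them), 40 mm when fully squeezed
- paddle_right: the same on the clamp's -y side. Once the jaw has the block against the fixed jaw, the paddles stop short of 40 mm, and a grip of F newtons by each finger presses the block with about 1.33 F - 5 N: 12 to 20 N of grip is right, over 35 N crushes the block
- budare: bystander: round dark griddle 180 mm across, 12 mm high, loose; origin at the centre of its underside
- mug: bystander: blue enamel mug, 80 mm across and 80 mm tall, loose; origin at the centre of its underside
- garlic_keeper: bystander: white ceramic lidded pot, 100 mm across and 104 mm tall, loose; origin at the centre of its underside
Mind the look-alikes: they are no part of the job. Of the things like the panela, leave any that is turquoise; of the rest the smaller one is meant.

How it is judged:
On the way, in this order (a step that is already met when the one before it is completed fails the run):
1. the panela lies flat on the clamp's bed between the jaws, lengthwise, and has been let go (x of panela in the frame of clamp between 0.04 and 0.09 m and y of panela in the frame of clamp between -0.015 and 0.015 m and z of panela in the frame of clamp below 0.016 m and angle between panela's own z axis and vertical below 0.1 rad and angle between the x axis of panela and the x axis of clamp, either way round below 0.2 rad and contact force between panela and the fingers below 0.2 N), for 0.2 s.
2. the jaw, driven by the squeezed paddles, pinches the block against the fixed jaw (contact force between jaw and panela above 4 N and x of panela in the frame of clamp above 0.0825 m and (contact force between the fingers and paddle_left above 2 N or contact force between the fingers and paddle_right above 2 N)), for 0.4 s.
At the end, for the whole second after the job is handed in: The fingers still squeeze both paddles (over 2 N on each) and the moving jaw presses the panela with more than 4 N; the panela lies flat on the bed against the fixed jaw (within 2.5 mm), within 15 mm of the clamp's middle line and 0.15 rad of its axis, still, and touched by no finger (contact force between jaw and panela above 4 N and contact force between the fingers and paddle_left above 2 N and contact force between the fingers and paddle_right above 2 N and x of panela in the frame of clamp between 0.0825 and 0.09 m and y of panela in the frame of clamp between -0.015 and 0.015 m and z of panela in the frame of clamp below 0.016 m and angle between panela's own z axis and vertical below 0.1 rad and angle between the x axis of panela and the x axis of clamp, either way round below 0.15 rad and contact force between panela and the fingers below 0.2 N and linear speed of panela below 0.01 m/s); the arm keeps its last pose, push and grip.
It fails at once if the panela is crushed: the jaw presses on it with more than 45 N (contact force between jaw and panela above 45 N).
It fails at once if the jaw is pushed by the robot instead of by the paddles (contact force between any of the arm, the fingers and jaw above 3 N).
It fails at once if a bystander is moved more than 25 mm (distance of any of budare, mug, garlic_keeper from where it was at the start of the episode above 0.025 m).
It also fails if it takes over 59 s, if anything falls off the work surface, if the arm or the gripper's body presses on something with over 40 N, if the wrist force passes 120 N, or if a joint passes its speed limit or range.

## Working session

There is one attempt and no reset: what is moved stays moved. The work goes in short steps, Python scripts to look and compute and a tool call to move; the robot and the scene stay as the last step left them, time stands still between calls to the robot, and variables do not carry over. Pictures are saved under pics/ and viewed, at most 10 in all, crops included, and the job is handed in when it is done.

Besides the shell and the picture viewer there is one more tool, called as name(argument=value, ...) on one line, values as JSON. step_arm: Moves the arm, as the interface text tells. Shift numbers are shares of 0.4 m and turn numbers shares of 60 degrees, none past 1 either way. Its arguments: {"type":"object","properties":{"steps":{"type":"array"},"gripper":{"type":"number"}},"required":["steps"]}

```bash
ls; mkdir -p pics
cat > h.py <<'E'
import numpy as np, cv2
from workcell import robot
def snap(n,f):
    c=robot.camera(n); cv2.imwrite('pics/'+f,cv2.cvtColor(c['img'],cv2.COLOR_RGB2BGR)); np.savez('pics/'+f+'.npz',**c); return c
def load(f): return dict(np.load('pics/'+f+'.npz'))
def ray(c,u,v,fish=False):
    x=(u-c['cx'])/c['fx'];y=(v-c['cy'])/c['fy']
    if fish:
        t=np.hypot(x,y); s=np.sin(t)/max(t,1e-9); d=np.array([x*s,-y*s,-np.cos(t)])
    else: d=np.array([x,-y,-1.])
    E=c['extrinsics']; return E[:3,3],E[:3,:3]@d
def onz(c,u,v,z,fish=False):
    o,d=ray(c,u,v,fish); return o+d*(z-o[2])/d[2]
def proj(c,P,fish=False):
    E=c['extrinsics'];p=E[:3,:3].T@(np.array(P)-E[:3,3]);x,y,z=p[0],-p[1],-p[2]
    if fish:
        r=np.hypot(x,y);t=np.arctan2(r,z);k=t/max(r,1e-9);return np.array([c['cx']+c['fx']*x*k,c['cy']+c['fy']*y*k])
    return np.array([c['cx']+c['fx']*x/z,c['cy']+c['fy']*y/z])
E
python3 - <<'E'
from h import *
a=snap('scene','s0.png');b=snap('side','d0.png');snap('wrist','w0.png')
for c in(a,b):print(c['fx'],c['cx'],c['cy'],c['extrinsics'].round(3).tolist())
print(robot.state())
E
```

```text
pics
481.2590636729349 317.5850616572486 201.57374567966232 [[-0.891, -0.373, 0.257, 0.917], [0.453, -0.72, 0.525, 0.814], [-0.011, 0.585, 0.811, 1.278], [0.0, 0.0, 0.0, 1.0]]
374.6939131984062 318.0334280146769 198.50523385583696 [[-0.856, 0.363, -0.369, 0.155], [-0.517, -0.593, 0.617, 0.691], [0.005, 0.719, 0.695, 0.791], [0.0, 0.0, 0.0, 1.0]]
{'time': 0.15, 'q': array([-1.17299926e+00,  2.60544680e-01, -1.39054035e-01,  1.17267587e+00,
        3.32157018e-06,  1.57077317e+00]), 'joint_velocities': array([-1.66724241e-05, -2.26085590e-03,  2.41537877e-03,  3.19769979e-04,
       -1.02519321e-04,  1.28804877e-03]), 'joint_efforts': array([-2.68642555e-05, -4.06005442e+01,  2.54166377e+01,  1.26857538e-02,
        3.04853972e-05,  1.11346068e-05]), 'tcp_pos': array([ 0.20318518, -0.48354248,  0.23065712]), 'ee_rot': array([-3.07822715e+00, -6.20495523e-01,  4.53462189e-04]), 'contact_force': array([-1.1433492 ,  0.19264171, -0.01274483]), 'torque': array([ 0.0492512 , -0.04291239, -0.00810548]), 'gripper_force': 0.0, 'opening': 1.0008966709276055}
```

View pics/s0.png

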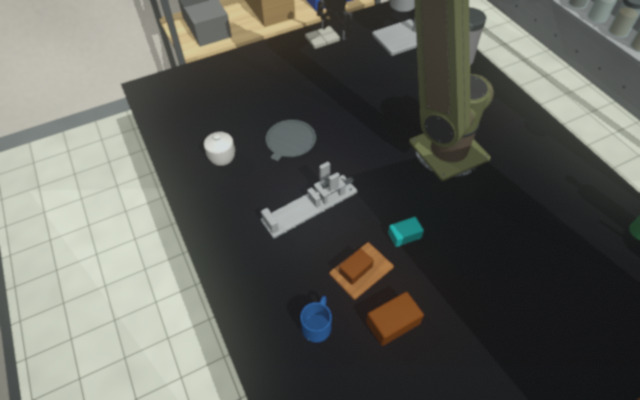

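View pics/d0.png

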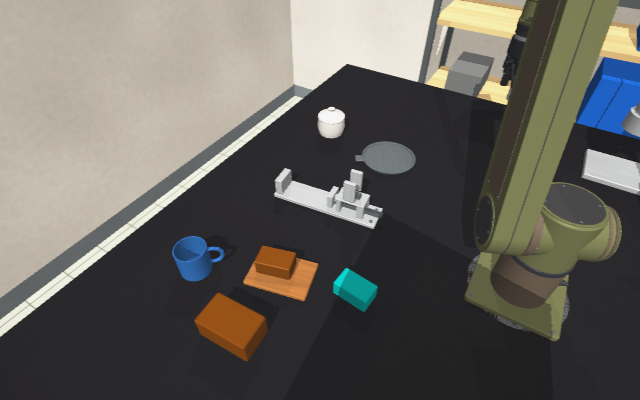

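Candidates for the panela:

| Thing | Scene pixel | Side pixel | Verdict |
|---|---|---|---|
| Small brown block on the board | (357,265) | (276,262) | chosen |
| Larger orange-brown block | (395,318) | (231,325) | too large |
| Turquoise block | (406,231) | (355,289) | wrong colour |

I'll check the choice in one close crop.

Run:
```python
from h import *
d=cv2.imread('pics/d0.png')
A=cv2.resize(d[235:310,235:335],None,fx=4,fy=4,interpolation=cv2.INTER_CUBIC)
B=cv2.resize(d[160:235,268:393],None,fx=4,fy=4,interpolation=cv2.INTER_CUBIC)
W=np.zeros((600,500,3),np.uint8);W[:300,:400]=A;W[300:]=B
cv2.imwrite('pics/crop1.png',W)
h=cv2.cvtColor(d,cv2.COLOR_BGR2HSV)
for p in [(275,255),(275,270),(260,282),(300,290),(231,318)]:print(p,h[p[1],p[0]],d[p[1],p[0]])
```

```text
(275, 255) [ 14 214 154] [ 25  84 154]
(275, 270) [ 14 210 124] [ 22  69 124]
(260, 282) [ 14 167 198] [ 68 127 198]
(300, 290) [ 14 167 215] [ 74 139 215]
(231, 318) [ 14 215 152] [ 24  83 152]
```

View pics/crop1.png

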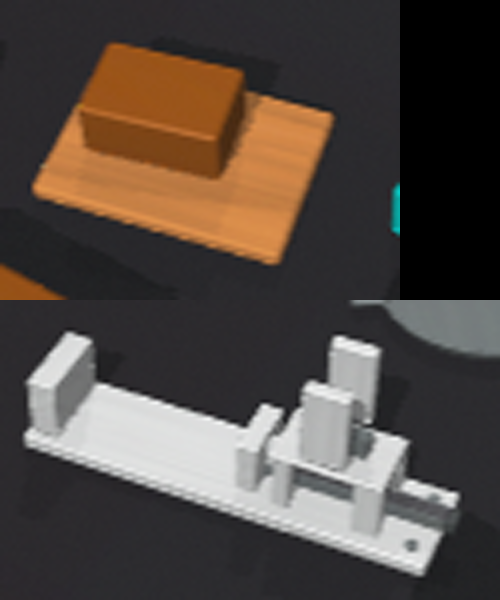

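The crop shows the small block on the board, its top-face corners at crop (113,43), (244,70), (215,137), (80,107). The clamp has its fixed jaw at left and the paddles at right. I'll turn these into points.

Run:
```python
from h import *
c=load('d0.png')
f=lambda x,y,ox,oy,z:onz(c,ox+(x+.5)/4-.5,oy+(y+.5)/4-.5,z)
print('panela')
P=np.array([f(x,y,235,235,.059) for x,y in[(113,43),(244,70),(215,137),(80,107)]]);print(P.round(4).tolist(),P.mean(0),np.linalg.norm(np.roll(P,-1,0)-P,axis=1))
print('board corners');P=np.array([f(x,y,235,235,.014) for x,y in[(333,115),(278,258),(35,187)]]);print(P.round(4).tolist(),np.linalg.norm(np.diff(P,axis=0),axis=1))
print('fixed jaw top');J=np.array([f(x,y-300,268,160,.062) for x,y in[(70,333),(94,341),(55,387),(30,380)]]);print(J.round(4).tolist(),np.linalg.norm(np.roll(J,-1,0)-J,axis=1))
print('paddles top');L=np.array([f(x,y-300,268,160,.134) for x,y in[(334,337),(381,347),(303,383),(353,394)]]);print(L.round(4).tolist(),np.linalg.norm(L[1]-L[0]),np.linalg.norm(L[3]-L[2]),L.mean(0))
print('base near edge');B=np.array([f(x,y-300,268,160,.012) for x,y in[(25,434),(425,568)]]);print(B.round(4).tolist(),np.linalg.norm(B[1]-B[0]))
# scene cross check
s=load('s0.png');hs=cv2.cvtColor(cv2.imread('pics/s0.png'),cv2.COLOR_BGR2HSV)
m=((hs[...,0]<20)&(hs[...,1]>190)&(hs[...,2]<175)).astype(np.uint8)
n,_,st,ce=cv2.connectedComponentsWithStats(m)
for i in range(1,n):
  if st[i,4]>60:print(st[i],ce[i],onz(s,*ce[i],.045))
```

```text
panela
[[0.5746, 0.2564, 0.059], [0.4934, 0.2316, 0.059], [0.4806, 0.2816, 0.059], [0.5618, 0.3057, 0.059]] [0.52759058 0.26882869 0.059     ] [0.08493155 0.05166232 0.08473443 0.05097273]
board corners
[[0.4463, 0.2037, 0.014], [0.421, 0.3076, 0.014], [0.5731, 0.3434, 0.014]] [0.10691308 0.15627549]
fixed jaw top
[[0.6983, -0.0188, 0.062], [0.6773, -0.0205, 0.062], [0.6721, 0.0382, 0.062], [0.6923, 0.0414, 0.062]] [0.02106456 0.0589077  0.02049033 0.06054797]
paddles top
[[0.4875, -0.0399, 0.134], [0.4551, -0.0472, 0.134], [0.4829, 0.0134, 0.134], [0.4495, 0.0059, 0.134]] 0.033142326753844764 0.03421008666976876 [ 0.46872983 -0.0169732   0.134     ]
base near edge
[[0.6958, 0.0494, 0.012], [0.3786, 0.0149, 0.012]] 0.31902138324481144
[383 316  39  27 201] [402.27860697 329.11442786] [0.51490854 0.48984581 0.045     ]
```

step_arm(steps=[[[0.074,-0.071,0,0],[0.148,-0.142,0,0],[0.221,-0.213,0,0.05],[0.295,-0.284,0,0.1],[0.369,-0.356,0,0.1]]], gripper=-1)

```text
time: 0.57
tcp_pos: [0.2844, -0.2938, 0.231]
ee_rot: [-3.108, -0.454, 0.0]
contact_force: [1.4, -0.0, -0.2]
opening: 0.999
gripper_force: 0.0
```

```bash
cat >> h.py <<'E'
from scipy.spatial.transform import Rotation as Ro
def rep():
    s=robot.state();R=Ro.from_rotvec(s['ee_rot']).as_matrix()
    print('t',round(s['time'],2),'q',s['q'].round(3),'tcp',s['tcp_pos'].round(4),'yaw',np.degrees(np.arctan2(R[1,0],R[0,0])).round(2),'tilt',np.degrees(np.arccos(-R[2,2])).round(2),'F',s['contact_force'].round(1),'op',round(s['opening'],3),'gf',round(s['gripper_force'],2))
    return s,R
def to(P,yaw):
    s,R=rep();d=R.T@(np.array(P)-s['tcp_pos']);y=np.degrees(np.arctan2(R[1,0],R[0,0]))
    print('shares',(d/.4).round(4),'roll',round((y-yaw)/60,4))
E
python3 -c "
from h import *
to([.5276,.2688,.231],16.8)"
```

```text
t 0.57 q [-0.802  0.061 -0.385  1.125  0.     2.05 ] tcp [ 0.2844 -0.2938  0.231 ] yaw 16.63 tilt 0.02 F [ 1.4 -0.  -0.2] op 0.999 gf 0.0
shares [ 9.8510e-01 -1.1736e+00  6.0000e-04] roll -0.0029
```

step_arm(steps=[[[0.066,-0.078,0,-0.118],[0.131,-0.156,0,-0.236],[0.197,-0.235,0,-0.354],[0.262,-0.313,0,-0.472],[0.328,-0.391,0,-0.59]]])

```text
time: 0.98
tcp_pos: [0.3647, -0.106, 0.2313]
ee_rot: [2.817, 1.39, 0.0]
contact_force: [0.5, 0.3, 0.3]
opening: 1.002
gripper_force: 0.0
```

step_arm(steps=[[[0.099,-0.026,0,-0.118],[0.198,-0.052,0,-0.236],[0.296,-0.077,0,-0.354],[0.395,-0.103,0,-0.472],[0.494,-0.129,0,-0.59]]])

```text
time: 1.4
tcp_pos: [0.4452, 0.082, 0.2312]
ee_rot: [2.26, 2.182, -0.0]
contact_force: [1.1, -1.8, 0.1]
opening: 1.002
gripper_force: 0.0
```

step_arm(steps=[[[0.095,0.036,0,-0.118],[0.191,0.072,0,-0.236],[0.286,0.109,0,-0.354],[0.382,0.145,0,-0.472],[0.477,0.181,0,-0.59]]])

```text
time: 1.82
tcp_pos: [0.5256, 0.2695, 0.2308]
ee_rot: [-1.49, -2.766, 0.001]
contact_force: [0.7, -0.6, 0.7]
opening: 0.997
gripper_force: 0.0
```

step_arm(steps=[[[0,0,0,-0.118],[0,0,0,-0.236],[0,0,0,-0.354],[0,0,0,-0.472],[0,0,0,-0.59]]])

```text
time: 2.23
tcp_pos: [0.5251, 0.2676, 0.2306]
ee_rot: [-0.579, -3.087, 0.001]
contact_force: [-0.2, -0.5, 0.5]
opening: 0.997
gripper_force: 0.0
```

step_arm(steps=[[[0,0,0,-0.118],[0,0,0,-0.236],[0,0,0,-0.354],[0,0,0,-0.472],[0,0,0,-0.59]]])

```text
time: 2.65
tcp_pos: [0.5252, 0.2673, 0.2309]
ee_rot: [0.387, -3.117, 0.001]
contact_force: [0.2, -0.4, -0.9]
opening: 0.999
gripper_force: 0.0
```

```bash
python3 -c "
from h import *
c=snap('wrist','w1.png');print(c['fx'],c['cx'],c['cy'],c['extrinsics'].round(3).tolist())
to([.5276,.2688,.231],196.8)"
```

```text
309.70691628693146 314.823870721004 202.2510090092435 [[-0.244, -0.921, -0.302, 0.449], [0.97, -0.232, -0.075, 0.248], [-0.001, -0.312, 0.95, 0.374], [0.0, 0.0, 0.0, 1.0]]
t 2.7 q [ 0.471  0.372  0.025  1.224 -0.     0.22 ] tcp [0.5252 0.2673 0.2309] yaw -165.65 tilt 0.06 F [-0.7 -0.3 -0.2] op 0.996 gf 0.0
shares [-0.0068  0.0021 -0.0003] roll -6.0408
```

View pics/w1.png

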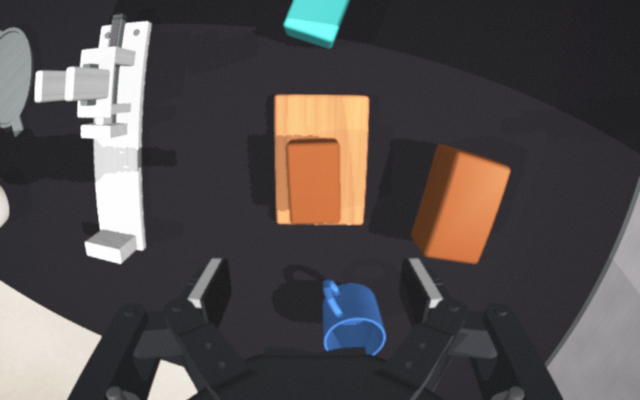

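The wrist view shows the panela at about (314,183) on the board, with the clamp on the left and the mug near (354,320), clear of the fingers. I'll measure the panela's top in it.

Run:
```python
from h import *
c=load('w1.png');im=cv2.imread('pics/w1.png');h=cv2.cvtColor(im,cv2.COLOR_BGR2HSV)
print([h[y,314].tolist() for y in (120,134,137,140,143,147,160,200,220,224,227)]);print([h[180,x].tolist() for x in (280,285,287,289,292,335,338,340,343)])
sub=h[:, :]
m=((h[...,0]<14)&(h[...,1]>170)).astype(np.uint8);m[:,:270]=0;m[:,380:]=0;m[:120]=0;m[230:]=0
n,l,st,ce=cv2.connectedComponentsWithStats(m);i=1+st[1:,4].argmax();print(st[i])
cn=max(cv2.findContours((l==i).astype(np.uint8),0,2)[0],key=cv2.contourArea)[:,0]
W=np.array([onz(c,u,v,.059,True)[:2] for u,v in cn])
(ctr,wh,a)=cv2.minAreaRect((W*1000).astype(np.float32));print('panela',ctr,wh,a)
```

```text
[[16, 124, 250], [15, 129, 247], [12, 142, 187], [12, 166, 100], [11, 169, 158], [11, 168, 212], [11, 171, 212], [11, 171, 212], [11, 173, 208], [12, 123, 147], [132, 22, 57]]
[[12, 141, 205], [12, 139, 200], [12, 147, 161], [11, 167, 174], [11, 172, 211], [11, 174, 212], [11, 170, 207], [12, 142, 228], [15, 130, 243]]
[ 289  161   50   62 1536]
panela (538.4929809570312, 269.0946044921875) (67.98416137695312, 51.21916961669922) 15.428816795349121
```

Run:
```python
from h import *
c=load('w1.png');im=cv2.imread('pics/w1.png');h=cv2.cvtColor(im,cv2.COLOR_BGR2HSV)
m=((h[...,0]<14)&(h[...,1]>155)&(h[...,2]>140)).astype(np.uint8);m[:,:270]=0;m[:,380:]=0;m[:120]=0;m[230:]=0
m=cv2.morphologyEx(m,cv2.MORPH_OPEN,np.ones((5,5),np.uint8))
n,l,st,ce=cv2.connectedComponentsWithStats(m);i=1+st[1:,4].argmax();print(st[i])
cn=max(cv2.findContours((l==i).astype(np.uint8),0,2)[0],key=cv2.contourArea)[:,0]
W=np.array([onz(c,u,v,.059,True)[:2] for u,v in cn])
(ctr,wh,a)=cv2.minAreaRect((W*1000).astype(np.float32));print('panela',ctr,wh,a)
to([ctr[0]/1000,ctr[1]/1000,.022],a-180 if a<45 else a-90-180)
```

```text
[ 287  142   53   82 4117]
panela (529.9364013671875, 266.37786865234375) (88.12068939208984, 54.19928741455078) 15.367703437805176
t 2.7 q [ 0.471  0.372  0.025  1.224 -0.     0.22 ] tcp [0.5252 0.2673 0.2309] yaw -165.65 tilt 0.06 F [-0.7 -0.3 -0.2] op 0.996 gf 0.0
shares [-0.0115 -0.0051  0.5222] roll -0.0169
```

step_arm(steps=[[[-0.005,-0.001,0.08,-0.027],[-0.0095,-0.002,0.17,-0.027],[-0.0095,-0.002,0.26,-0.027],[-0.0095,-0.002,0.34,-0.027],[-0.0095,-0.002,0.4,-0.027]]])

```text
time: 3.12
tcp_pos: [0.5276, 0.2667, 0.0682]
ee_rot: [0.417, -3.11, 0.002]
contact_force: [-0.5, -0.6, -0.1]
opening: 1.0
gripper_force: 0.0
```

step_arm(steps=[[[0,0,0.05,0],[0,0,0.09,0],[0,0,0.12,0],[0,0,0.125,0],[0,0,0.125,0]]])

```text
time: 3.53
tcp_pos: [0.5283, 0.2671, 0.0202]
ee_rot: [0.419, -3.111, 0.001]
contact_force: [-0.1, 0.5, -0.3]
opening: 1.001
gripper_force: 0.0
```

step_arm(steps=[[[0,0,0,0],[0,0,0,0],[0,0,0,0],[0,0,0,0],[0,0,0,0]]], gripper=-0.4)

```text
time: 3.95
tcp_pos: [0.5297, 0.2678, 0.022]
ee_rot: [-0.421, 3.112, 0.001]
contact_force: [0.0, 0.4, 0.6]
opening: 0.7
gripper_force: 0.0
```

```bash
python3 -c "
from h import *
rep()"
```

```text
t 3.95 q [ 0.468  0.532 -0.297  0.74   0.     0.199] tcp [0.5297 0.2678 0.022 ] yaw -164.6 tilt 0.07 F [0.  0.4 0.6] op 0.7 gf 0.0
```

step_arm(steps=[[[0,0,0,0],[0,0,0,0],[0,0,0,0],[0,0,0,0],[0,0,0,0]]], gripper=-0.32)

```text
time: 4.37
tcp_pos: [0.5297, 0.2673, 0.0215]
ee_rot: [-0.421, 3.113, -0.001]
contact_force: [1.8, -2.2, 1.1]
opening: 0.659
gripper_force: 1.2
```

step_arm(steps=[[[0,0,0,0],[0,0,0,0],[0,0,0,0],[0,0,0,0],[0,0,0,0]]], gripper=-0.3)

```text
time: 4.78
tcp_pos: [0.5297, 0.2673, 0.0216]
ee_rot: [-0.421, 3.113, -0.001]
contact_force: [0.9, -3.7, 5.1]
opening: 0.654
gripper_force: 18.5
```

step_arm(steps=[[[0,0,0,0],[0,0,0,0],[0,0,0,0],[0,0,0,0],[0,0,0,0]]], gripper=-0.28)

```text
time: 5.2
tcp_pos: [0.5297, 0.2673, 0.0217]
ee_rot: [-0.421, 3.112, -0.001]
contact_force: [0.8, -4.2, 5.0]
opening: 0.649
gripper_force: 46.1
```

step_arm(steps=[[[0,0,0,0],[0,0,0,0],[0,0,0,0],[0,0,0,0],[0,0,0,0]]], gripper=-0.24)

```text
time: 5.62
tcp_pos: [0.5297, 0.2674, 0.0218]
ee_rot: [-0.421, 3.112, -0.001]
contact_force: [1.9, -4.3, 6.7]
opening: 0.647
gripper_force: 63.2
```

step_arm(steps=[[[0,0,0,0],[0,0,0,0],[0,0,0,0],[0,0,0,0],[0,0,0,0]]], gripper=-0.1)

```text
time: 6.03
tcp_pos: [0.5297, 0.2674, 0.0217]
ee_rot: [-0.421, 3.113, -0.001]
contact_force: [1.5, -3.5, 6.0]
opening: 0.655
gripper_force: 63.2
```

step_arm(steps=[[[0,0,-0.03,0],[0,0,-0.09,0],[0,0,-0.17,0],[0,0,-0.25,0],[0,0,-0.3,0]]])

```text
time: 6.45
tcp_pos: [0.5289, 0.2688, 0.143]
ee_rot: [0.422, -3.113, -0.004]
contact_force: [1.1, 0.4, -2.1]
opening: 0.648
gripper_force: 64.4
```

step_arm(steps=[[[0,-0.04,-0.02,0],[-0.01,-0.1,-0.045,0],[-0.02,-0.18,-0.045,0],[-0.025,-0.27,-0.045,0],[-0.025,-0.36,-0.045,0]]])

```text
time: 6.87
tcp_pos: [0.5767, 0.1317, 0.1581]
ee_rot: [0.424, -3.111, -0.004]
contact_force: [1.3, 0.2, -3.4]
opening: 0.65
gripper_force: 64.6
```

step_arm(steps=[[[-0.01,-0.09,0,0.03],[-0.02,-0.17,0,0.06],[-0.025,-0.25,0,0.1],[-0.025,-0.31,0,0.13],[-0.025,-0.344,0,0.153]]])

```text
time: 7.28
tcp_pos: [0.6232, -0.0004, 0.1576]
ee_rot: [0.165, -3.135, -0.002]
contact_force: [-0.7, 1.0, -3.0]
opening: 0.644
gripper_force: 64.6
```

step_arm(steps=[[[0,0,0,0],[0,0,0,0],[0,0,0,0],[0,0,0,0],[0,0,0,0]]])

```text
time: 7.7
tcp_pos: [0.623, 0.003, 0.1592]
ee_rot: [0.174, -3.136, -0.001]
contact_force: [-0.0, -0.3, -2.8]
opening: 0.647
gripper_force: 64.5
```

```bash
python3 -c "
from h import *
snap('wrist','w2.png');snap('side','d2.png')
to([.624,.0013,.1],-173.8)"
```

```text
t 7.8 q [ 0.004  0.463 -0.019  1.089  0.    -0.107] tcp [0.6232 0.0026 0.1594] yaw -173.67 tilt 0.02 F [ 0.6 -0.2 -4. ] op 0.647 gf 64.54
shares [-0.0016 -0.0034  0.1484] roll 0.0021
```

View pics/w2.png

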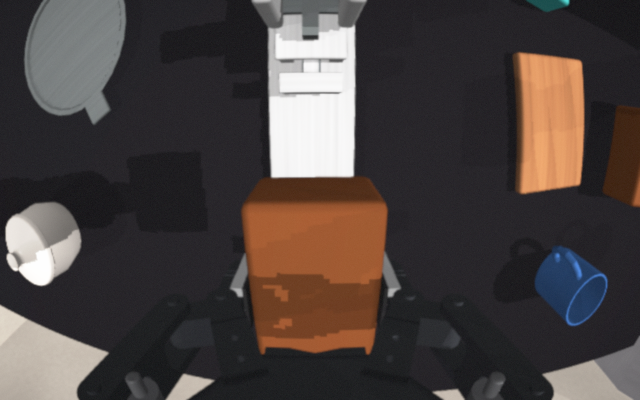

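The block is held squarely. The plate edges show at columns ~270 and ~355 in rows 100–170, and the moving jaw's top at about (311,82). I'll fit the clamp's middle line from those edges.

```bash
python3 - <<'E'
from h import *
c=load('w2.png');g=cv2.cvtColor(cv2.imread('pics/w2.png'),cv2.COLOR_BGR2GRAY)
L=[];Rr=[]
for v in range(100,172,4):
    r=g[v,240:390]>140; k=np.flatnonzero(r); L.append(onz(c,240+k[0]-.5,v,.012,True)[:2]);Rr.append(onz(c,240+k[-1]+.5,v,.012,True)[:2])
L=np.array(L);Rr=np.array(Rr);C=(L+Rr)/2
for A in(L,Rr,C):
    p=np.polyfit(A[:,0],A[:,1],1);print('yaw',np.degrees(np.arctan(p[0])).round(2),'y at .467,.55,.63',np.polyval(p,[.467,.55,.63]).round(4))
print('width',np.linalg.norm(L-Rr,axis=1).mean())
print('jaw top front edge?',[onz(c,u,v,.056,True).round(4).tolist() for u,v in((280,92),(343,92))],[onz(c,u,v,.056,True).round(4).tolist() for u,v in((280,73),(343,73))])
# block held: bottom front edge & top edge? 
print('block bottom near corners', [onz(c,u,v,.155-.008,True).round(4).tolist() for u,v in((257,180),(374,180))])
# side view: fixed jaw
E
python3 -c "
import cv2
d=cv2.imread('pics/d2.png');cv2.imwrite('pics/crop2.png',cv2.resize(d[90:240,255:405],None,fx=4,fy=4,interpolation=cv2.INTER_CUBIC))"
```

```text
yaw 6.77 y at .467,.55,.63 [-0.0588 -0.0489 -0.0394]
yaw 6.62 y at .467,.55,.63 [0.0222 0.0318 0.0411]
yaw 6.7 y at .467,.55,.63 [-0.0183 -0.0086  0.0008]
width 0.08014794227774374
jaw top front edge? [[0.5379, -0.0342, 0.056], [0.5325, 0.0149, 0.056]] [[0.5227, -0.0358, 0.056], [0.5174, 0.0131, 0.056]]
block bottom near corners [[0.5867, -0.0318, 0.147], [0.5799, 0.0292, 0.147]]
```

View pics/crop2.png

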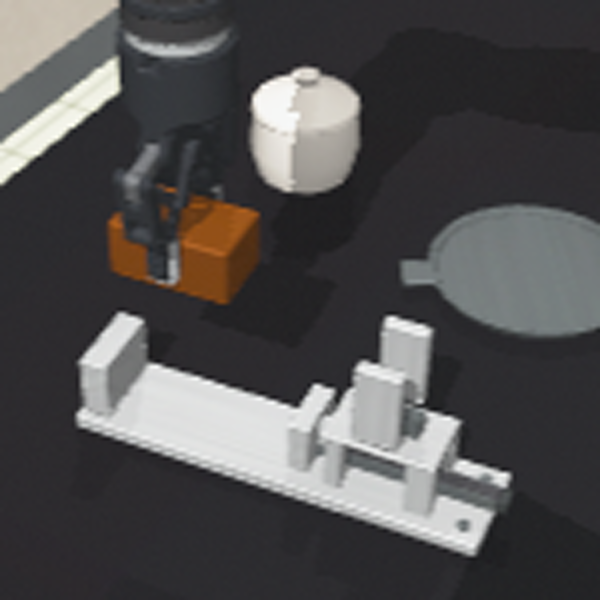

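The side crop shows the block held level, above and behind the bed, with the jaws clear. Now I'll check where the block sits along the tool axis.

Run:
```python
from h import *
c=load('w2.png');im=cv2.imread('pics/w2.png')
print([(v,im[v,315].tolist()) for v in range(172,212,3)])
tcp=np.array([.6232,.0026,.1594]);a=np.radians(6.33);ux=np.array([np.cos(a),np.sin(a)]);uy=np.array([-ux[1],ux[0]])
zb=.1594-.0077
def rel(u,v,z): p=onz(c,u,v,z,True)[:2]-tcp[:2]; return (p@ux).round(4),(p@uy).round(4)
print('bottom edge',[(v,rel(315,v,zb)) for v in(176,178,180)],'top edge',[(v,rel(315,v,zb+.045)) for v in(200,203,206,209)])
print('top corners',rel(246,207,zb+.045),rel(386,207,zb+.045))
# fixed jaw in w1 (bed seen obliquely): jaw top inner corners
w=load('w1.png');g=cv2.imread('pics/w1.png')
cv2.imwrite('pics/crop3.png',cv2.resize(g[10:270,30:160],None,fx=3,fy=3,interpolation=cv2.INTER_CUBIC)[180:])
```

```text
[(172, [243, 244, 244]), (175, [236, 237, 239]), (178, [38, 52, 81]), (181, [25, 44, 78]), (184, [27, 48, 80]), (187, [26, 45, 79]), (190, [24, 44, 76]), (193, [26, 47, 79]), (196, [27, 46, 80]), (199, [25, 46, 83]), (202, [35, 63, 112]), (205, [48, 83, 148]), (208, [47, 84, 154]), (211, [49, 90, 161])]
bottom edge [(176, (np.float64(-0.0432), np.float64(0.0002))), (178, (np.float64(-0.0422), np.float64(0.0002))), (180, (np.float64(-0.0411), np.float64(0.0002)))] top edge [(200, (np.float64(-0.045), np.float64(0.0002))), (203, (np.float64(-0.0439), np.float64(0.0002))), (206, (np.float64(-0.0427), np.float64(0.0002))), (209, (np.float64(-0.0416), np.float64(0.0002)))]
top corners (np.float64(-0.0423), np.float64(-0.0252)) (np.float64(-0.0423), np.float64(0.0264))
```

View pics/crop3.png

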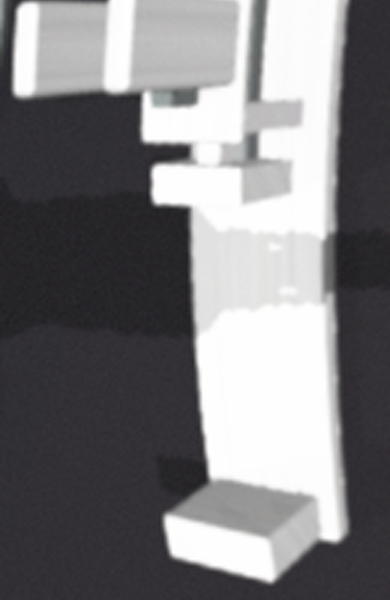

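In this crop the fixed jaw's inner face runs from its lower edge, (211,483)–(318,500), to its upper edge, (165,518)–(274,543). I'll cast both.

Run:
```python
from h import *
w=load('w1.png')
a=np.radians(6.7);ux=np.array([np.cos(a),np.sin(a)]);uy=np.array([-ux[1],ux[0]])
f=lambda x,y,z:onz(w,30+(x+.5)/3-.5,10+(y+180.5)/3-.5,z,True)[:2]
for n,pts,z in(('bottom',[(211,483),(318,500)],.012),('top',[(165,518),(274,543)],.062),('base end',[(340,541)],.012)):
    P=np.array([f(x,y,z) for x,y in pts]);print(n,P.round(4).tolist(),'along-axis',(P@ux).round(4),'across',(P@uy).round(4))
print('mid line across',np.array([.63,.0008])@uy,'target along for face .6761:',np.array([.6761,.0062])@ux)
```

```text
bottom [[0.6895, -0.0328], [0.6787, 0.036]] along-axis [0.681  0.6782] across [-0.113  -0.0434]
top [[0.684, -0.0251], [0.6758, 0.0412]] along-axis [0.6764 0.676 ] across [-0.1047 -0.038 ]
base end [[0.6978, 0.049]] along-axis [0.6988] across [-0.0327]
mid line across -0.0727080278529491 target along for face .6761: 0.6722060347229863
```

step_arm(steps=[[[0,-0.0065,0.04,-0.006],[0,-0.0065,0.1,-0.006],[0,-0.0065,0.16,-0.006],[0,-0.0065,0.21,-0.006],[0,-0.0065,0.24,-0.006]]])

```text
time: 8.22
tcp_pos: [0.622, -0.0006, 0.0609]
ee_rot: [0.182, -3.133, -0.001]
contact_force: [-0.7, 0.1, -2.2]
opening: 0.65
gripper_force: 64.6
```

step_arm(steps=[[[0,0,0.02,0],[0,0,0.04,0],[0,0,0.06,0],[0,0,0.075,0],[0,0,0.085,0]]])

```text
time: 8.63
tcp_pos: [0.6239, -0.0011, 0.029]
ee_rot: [-0.181, 3.136, 0.0]
contact_force: [0.7, -0.3, -3.0]
opening: 0.647
gripper_force: 64.6
```

step_arm(steps=[[[0,0,0.005,0],[0,0,0.01,0],[0,0,0.015,0],[0,0,0.02,0],[0,0,0.02,0]]])

```text
time: 9.05
tcp_pos: [0.6236, -0.0012, 0.0211]
ee_rot: [0.181, -3.136, -0.0]
contact_force: [0.1, -0.0, -3.5]
opening: 0.646
gripper_force: 64.6
```

```bash
python3 -c "
from h import *
to([.6233,0,.0202],-173.3)"
```

```text
t 9.05 q [-0.002  0.576 -0.214  0.781  0.    -0.117] tcp [ 0.6236 -0.0012  0.0211] yaw -173.41 tilt 0.01 F [ 0.1 -0.  -3.5] op 0.646 gf 64.57
shares [0.0005 0.0031 0.0024] roll -0.0018
```

step_arm(steps=[[[0,0.002,0.001,0],[0,0.003,0.002,0],[0,0.003,0.003,0],[0,0.003,0.003,0],[0,0.003,0.003,0]]])

```text
time: 9.47
tcp_pos: [0.6236, 0.0, 0.0202]
ee_rot: [-0.181, 3.136, -0.0]
contact_force: [-0.4, -0.3, -4.5]
opening: 0.646
gripper_force: 64.6
```

step_arm(steps=[[[0,0,0,0],[0,0,0,0],[0,0,0,0],[0,0,0,0],[0,0,0,0]]], gripper=-0.65)

```text
time: 9.88
tcp_pos: [0.6239, 0.0, 0.0204]
ee_rot: [-0.181, 3.136, -0.0]
contact_force: [0.1, -0.5, -0.7]
opening: 0.826
gripper_force: 0.0
```

step_arm(steps=[[[0,0,-0.03,0],[0,0,-0.09,0],[0,0,-0.18,0],[0,0,-0.27,0],[0,0,-0.36,0]]])

```text
time: 10.3
tcp_pos: [0.6231, 0.0, 0.1655]
ee_rot: [0.181, -3.136, -0.0]
contact_force: [0.8, -0.0, -0.5]
opening: 0.825
gripper_force: 0.0
```

step_arm(steps=[[[0.08,0,-0.06,0],[0.16,0,-0.09,0],[0.22,0,-0.09,0],[0.25,0,-0.09,0],[0.25,0,-0.09,0]]])

```text
time: 10.72
tcp_pos: [0.5213, -0.0117, 0.201]
ee_rot: [0.18, -3.135, 0.0]
contact_force: [0.2, 0.3, 0.1]
opening: 0.824
gripper_force: 0.0
```

```bash
python3 -c "
from h import *
snap('wrist','w3.png');c=snap('side','d3.png')
rep()
g=cv2.imread('pics/w3.png');d=cv2.imread('pics/d3.png')[140:250,255:405]
W=np.zeros((600,640,3),np.uint8);W[:400]=g
W[400:,:]=0
x=cv2.resize(d,None,fx=1.8,fy=1.8);W[400:400+x.shape[0],:x.shape[1]]=x
cv2.imwrite('pics/v3.png',W)"
```

```text
t 10.82 q [-0.022  0.273 -0.201  1.095  0.    -0.137] tcp [ 0.5246 -0.0115  0.2006] yaw -173.42 tilt 0.09 F [ 0.4 -0.6  0.1] op 0.825 gf 0.0
```

View pics/v3.png

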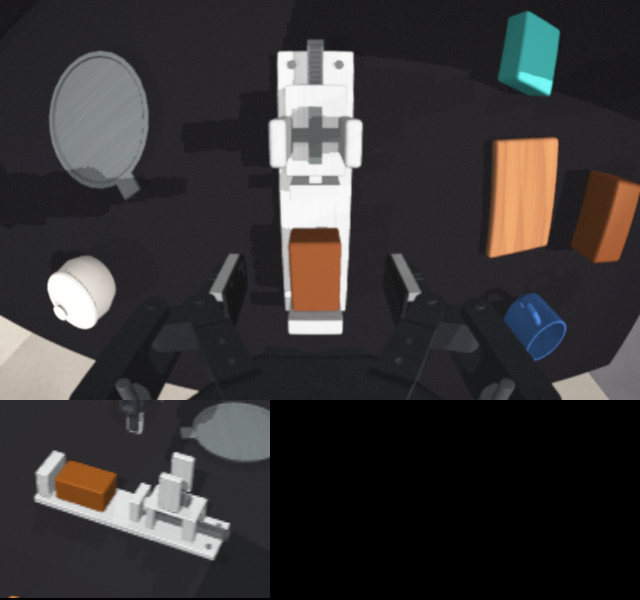

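The block lies flat on the bed with its end near the fixed jaw at (315,315). The paddle tops are at about (280,143) and (352,143). I'll work out the squeeze pose from them.

Run:
```python
from h import *
c=load('w3.png');g=cv2.cvtColor(cv2.imread('pics/w3.png'),cv2.COLOR_BGR2GRAY)
a=np.radians(6.7);ux=np.array([np.cos(a),np.sin(a)]);uy=np.array([-ux[1],ux[0]])
for v in(130,143,156):
    k=np.flatnonzero(g[v,250:385]>140)+250;P=[onz(c,u,v,.134,True)[:2] for u in(k[0]-.5,k[-1]+.5)];print(v,k[0],k[-1],[p.round(4).tolist() for p in P],'width',np.linalg.norm(P[0]-P[1]).round(4))
for u in(274,358):
    k=np.flatnonzero(g[90:200,u]>150)+90;P=[onz(c,u,v,.134,True)[:2] for v in(k[0]-.5,k[-1]+.5)];print(u,k[0],k[-1],[p.round(4).tolist() for p in P],np.linalg.norm(P[0]-P[1]).round(4),np.mean(P,0).round(4))
h=cv2.cvtColor(cv2.imread('pics/w3.png'),cv2.COLOR_BGR2HSV)
m=((h[...,0]<14)&(h[...,1]>155)&(h[...,2]>140)).astype(np.uint8);m[:,:280]=0;m[:,350:]=0;m[:220]=0
cn=max(cv2.findContours(m,0,2)[0],key=cv2.contourArea)[:,0];W=np.array([onz(c,u,v,.057,True)[:2] for u,v in cn])
(ctr,wh,an)=cv2.minAreaRect((W*1000).astype(np.float32));ctr=np.array(ctr)/1000;print('panela',ctr,wh,an,'along',ctr@ux,'across',ctr@uy,'(mid -.0727)')
to([.4665,-.0165,.116],-173.3)
```

```text
130 269 361 [[0.4639, -0.0503], [0.4566, 0.0126]] width 0.0633
143 270 361 [[0.4728, -0.0489], [0.4655, 0.0138]] width 0.0631
156 270 360 [[0.4818, -0.0481], [0.4746, 0.0145]] width 0.063
274 120 166 [[0.4563, -0.0473], [0.4889, -0.0443]] 0.0327 [ 0.4726 -0.0458]
358 120 166 [[0.4498, 0.0092], [0.4822, 0.0138]] 0.0327 [0.466  0.0115]
panela [ 6.23317566e-01 -8.47053528e-05] (86.07025909423828, 51.72854232788086) 7.371373176574707 along 0.6190508291755517 across -0.07280704673285468 (mid -.0727)
t 10.82 q [-0.022  0.273 -0.201  1.095  0.    -0.137] tcp [ 0.5246 -0.0115  0.2006] yaw -173.42 tilt 0.09 F [ 0.4 -0.6  0.1] op 0.825 gf 0.0
shares [0.1461 0.0042 0.2112] roll -0.002
```

step_arm(steps=[[[0.05,0,0,0],[0.1,0.001,0,0],[0.13,0.0017,0,-0.002],[0.14,0.0017,0.04,-0.002],[0.14,0.0017,0.07,-0.002]]], gripper=-1)

```text
time: 11.23
tcp_pos: [0.4692, -0.0172, 0.1719]
ee_rot: [-0.184, 3.135, -0.0]
contact_force: [-0.4, -0.4, -0.6]
opening: 1.003
gripper_force: 0.0
```

step_arm(steps=[[[0,0,0.05,0],[0,0,0.1,0],[0,0,0.15,0],[0,0,0.18,0],[0,0,0.194,0]]])

```text
time: 11.65
tcp_pos: [0.4685, -0.0171, 0.0923]
ee_rot: [0.184, -3.133, -0.001]
contact_force: [-0.8, -0.6, -0.4]
opening: 0.998
gripper_force: 0.0
```

```bash
python3 -c "
from h import *
to([.469,-.0172,.095],-173.3)"
```

```text
t 11.65 q [-0.036  0.276 -0.51   0.787  0.    -0.154] tcp [ 0.4685 -0.0171  0.0923] yaw -173.28 tilt 0.16 F [-0.8 -0.6 -0.4] op 0.998 gf 0.0
shares [-0.0011 -0.0005 -0.0066] roll 0.0004
```

step_arm(steps=[[[0,0,0,0],[0,0,0,0],[0,0,0,0],[0,0,0,0],[0,0,0,0]]], gripper=-0.2)

```text
time: 12.07
tcp_pos: [0.47, -0.0175, 0.0962]
ee_rot: [-0.183, 3.133, -0.001]
contact_force: [-1.1, -0.6, 6.6]
opening: 0.598
gripper_force: 5.3
```

step_arm(steps=[[[0,0,0,0],[0,0,0,0],[0,0,0,0],[0,0,0,0],[0,0,0,0]]], gripper=0.06)

```text
time: 12.48
tcp_pos: [0.4705, -0.0175, 0.0967]
ee_rot: [-0.183, 3.132, -0.001]
contact_force: [-1.4, -1.6, 8.8]
opening: 0.466
gripper_force: 5.8
```

```bash
cat >> h.py <<'E'
def jaw(f):
    c=snap('side',f);a=np.radians(6.7);ux=np.array([np.cos(a),np.sin(a)]);uy=np.array([-ux[1],ux[0]])
    im=c['img'].astype(int);h=cv2.cvtColor(c['img'],cv2.COLOR_RGB2HSV)
    # panela near end: sample along clamp mid line at top z=.057; white/grey jaw top at z=.056
    O=.544*ux-.0727*uy;out=[]
    for x in np.arange(-.04,.14,.002):
        p=O+x*ux+.0*uy;u,v=proj(c,[*p,.0565]).round().astype(int);out.append('P' if h[v,u,1]>150 else ('W' if h[v,u,2]>190 else 'g'))
    print('x -40..140 by 2mm:',''.join(out));return c
E
python3 -c "
from h import *
rep();jaw('d4.png')"
```

```text
t 12.48 q [-0.037  0.27  -0.506  0.791 -0.    -0.154] tcp [ 0.4705 -0.0175  0.0967] yaw -173.31 tilt 0.25 F [-1.4 -1.6  8.8] op 0.466 gf 5.75
x -40..140 by 2mm: gggggggggggggWWWWWWgggggggggggggPPPPPPPPPPPPPPPPPPPPPPPPPPPPPPPPPPPPPPPPPPPPPPggggggggWWWWW
```

step_arm(steps=[[[0,0,0,0],[0,0,0,0],[0,0,0,0],[0,0,0,0],[0,0,0,0]]], gripper=-0.7)

```text
time: 12.95
tcp_pos: [0.4685, -0.0172, 0.0944]
ee_rot: [0.184, -3.136, -0.0]
contact_force: [0.1, 0.2, 0.1]
opening: 0.849
gripper_force: 0.0
```

step_arm(steps=[[[0,0,0,0],[0,0,0,0],[0,0,0,0],[0,0,0,0],[0,0,0,0]]])

```text
time: 13.37
tcp_pos: [0.4685, -0.0172, 0.0944]
ee_rot: [0.184, -3.136, -0.0]
contact_force: [-0.2, 0.1, -1.0]
opening: 0.849
gripper_force: 0.0
```

step_arm(steps=[[[0,0,0,0],[0,0,0,0],[0,0,0,0],[0,0,0,0],[0,0,0,0]]], gripper=-0.2)

```text
time: 13.78
tcp_pos: [0.4691, -0.0176, 0.0955]
ee_rot: [-0.183, 3.135, -0.001]
contact_force: [-2.1, -2.1, 7.8]
opening: 0.601
gripper_force: 5.3
```

step_arm(steps=[[[0,0,0,0],[0,0,0,0],[0,0,0,0],[0,0,0,0],[0,0,0,0]]], gripper=0.06)

```text
time: 14.2
tcp_pos: [0.4696, -0.0176, 0.0959]
ee_rot: [-0.183, 3.134, -0.001]
contact_force: [-1.5, -0.7, 8.2]
opening: 0.468
gripper_force: 5.7
```

```bash
python3 -c "
from h import *
rep();jaw('d5.png')"
```

```text
t 14.2 q [-0.037  0.27  -0.508  0.79  -0.001 -0.154] tcp [ 0.4696 -0.0176  0.0959] yaw -173.31 tilt 0.15 F [-1.5 -0.7  8.2] op 0.468 gf 5.75
x -40..140 by 2mm: ggggggggggggggggggggWWWWWWWgggggPPPPPPPPPPPPPPPPPPPPPPPPPPPPPPPPPPPPPPPPPPPPPPggggggggWWWWW
```

step_arm(steps=[[[0,0,0,0],[0,0,0,0],[0,0,0,0],[0,0,0,0],[0,0,0,0]]], gripper=-0.7)

```text
time: 14.67
tcp_pos: [0.4683, -0.0172, 0.0943]
ee_rot: [0.184, -3.136, -0.0]
contact_force: [0.6, -0.3, 0.3]
opening: 0.848
gripper_force: 0.0
```

step_arm(steps=[[[0,0,0,0],[0,0,0,0],[0,0,0,0],[0,0,0,0],[0,0,0,0]]], gripper=-0.35)

```text
time: 15.08
tcp_pos: [0.4687, -0.0176, 0.0949]
ee_rot: [-0.183, 3.136, -0.002]
contact_force: [-0.8, -1.8, 5.0]
opening: 0.678
gripper_force: 5.1
```

step_arm(steps=[[[0,0,0,0],[0,0,0,0],[0,0,0,0],[0,0,0,0],[0,0,0,0]]], gripper=-0.15)

```text
time: 15.5
tcp_pos: [0.4691, -0.0176, 0.0953]
ee_rot: [-0.183, 3.135, -0.001]
contact_force: [-1.7, -2.4, 7.9]
opening: 0.577
gripper_force: 5.4
```

step_arm(steps=[[[0,0,0,0],[0,0,0,0],[0,0,0,0],[0,0,0,0],[0,0,0,0]]], gripper=-0.05)

```text
time: 15.92
tcp_pos: [0.4693, -0.0176, 0.0954]
ee_rot: [-0.183, 3.134, -0.001]
contact_force: [-0.8, -1.7, 8.2]
opening: 0.525
gripper_force: 5.6
```

step_arm(steps=[[[0,0,0,0],[0,0,0,0],[0,0,0,0],[0,0,0,0],[0,0,0,0]]], gripper=0.0)

```text
time: 16.33
tcp_pos: [0.4694, -0.0176, 0.0955]
ee_rot: [-0.183, 3.134, -0.001]
contact_force: [-0.3, -1.1, 9.0]
opening: 0.5
gripper_force: 5.6
```

step_arm(steps=[[[0,0,0,0],[0,0,0,0],[0,0,0,0],[0,0,0,0],[0,0,0,0]]], gripper=0.03)

```text
time: 16.75
tcp_pos: [0.4695, -0.0176, 0.0955]
ee_rot: [-0.183, 3.134, -0.001]
contact_force: [-1.4, -1.9, 7.7]
opening: 0.488
gripper_force: 5.7
```

```bash
python3 -c "
from h import *
rep();jaw('d6.png')"
```

```text
t 16.75 q [-0.037  0.271 -0.508  0.79  -0.001 -0.154] tcp [ 0.4695 -0.0176  0.0955] yaw -173.31 tilt 0.13 F [-1.4 -1.9  7.7] op 0.488 gf 5.7
x -40..140 by 2mm: gggggggggggggggggggggggggggWWWWWWggPPPPPPPPPPPPPPPPPPPPPPPPPPPPPPPPPPPPPPPPPPPPPggggggWWWWW
```

step_arm(steps=[[[0,0,0,0],[0,0,0,0],[0,0,0,0],[0,0,0,0],[0,0,0,0]]], gripper=0.06)

```text
time: 17.22
tcp_pos: [0.4695, -0.0175, 0.0955]
ee_rot: [-0.183, 3.134, -0.001]
contact_force: [-1.2, -1.5, 8.7]
opening: 0.472
gripper_force: 5.8
```

```bash
cat >> h.py <<'E'
def edges(c):
    a=np.radians(6.7);ux=np.array([np.cos(a),np.sin(a)]);uy=np.array([-ux[1],ux[0]]);O=.544*ux-.0727*uy
    h=cv2.cvtColor(c['img'],cv2.COLOR_RGB2HSV).astype(np.float32);xs=np.arange(-.03,.17,.00025)
    def line(z,ch,y):
        P=np.array([proj(c,[*(O+x*ux+y*uy),z]) for x in xs],np.float32)
        return cv2.remap(h[...,ch],P[:,0].copy(),P[:,1].copy(),cv2.INTER_LINEAR).ravel()
    for y in(-.01,0,.01):
        k=xs[(line(.057,1,y)>130)];v=line(.062,2,y);v2=line(.056,2,y)
        j=xs[(xs>.11)&(v>205)];m=xs[(xs<.06)&(v2>205)]
        print('y',y,'jaw',m.min().round(4) if len(m) else 0,m.max().round(4) if len(m) else 0,'panela',k.min().round(4),k.max().round(4),'fixed top starts',j.min().round(4) if len(j) else None)
E
python3 -c "
from h import *
rep();c=jaw('d7.png')
for f in('d3.png','d5.png','d7.png'):edges(load(f))"
```

```text
t 17.22 q [-0.037  0.271 -0.508  0.79  -0.001 -0.154] tcp [ 0.4695 -0.0175  0.0955] yaw -173.31 tilt 0.13 F [-1.2 -1.5  8.7] op 0.472 gf 5.78
x -40..140 by 2mm: gggggggggggggggggggggggggggWWWWWWWWPPPPPPPPPPPPPPPPPPPPPPPPPPPPPPPPPPPPPPPPPPPggggggggWWWWW
y -0.01 jaw -0.0298 -0.0177 panela 0.0253 0.117 fixed top starts 0.1303
y 0 jaw -0.0295 -0.0167 panela 0.0208 0.1173 fixed top starts 0.13
y 0.01 jaw -0.0288 0.0078 panela 0.018 0.1165 fixed top starts 0.1305
y -0.01 jaw 0.0003 0.0115 panela 0.0253 0.1168 fixed top starts 0.1303
y 0 jaw 0.0008 0.012 panela 0.0208 0.1173 fixed top starts 0.13
y 0.01 jaw -0.0155 0.0133 panela 0.018 0.1165 fixed top starts 0.1305
y -0.01 jaw 0.0153 0.027 panela 0.031 0.1168 fixed top starts 0.1303
y 0 jaw 0.0158 0.0278 panela 0.0303 0.1173 fixed top starts 0.13
y 0.01 jaw -0.0282 0.0278 panela 0.0308 0.1165 fixed top starts 0.1305
```

step_arm(steps=[[[0,0,0,0],[0,0,0,0],[0,0,0,0],[0,0,0,0],[0,0,0,0]]], gripper=-0.7)

```text
time: 17.68
tcp_pos: [0.4683, -0.0171, 0.0942]
ee_rot: [0.184, -3.136, -0.0]
contact_force: [-0.0, -0.3, -0.3]
opening: 0.848
gripper_force: 0.0
```

step_arm(steps=[[[0,0,0,0],[0,0,0,0],[0,0,0,0],[0,0,0,0],[0,0,0,0]]], gripper=-0.4)

```text
time: 18.1
tcp_pos: [0.4686, -0.0176, 0.0947]
ee_rot: [-0.183, 3.136, -0.002]
contact_force: [-0.5, -2.6, 4.5]
opening: 0.701
gripper_force: 6.6
```

step_arm(steps=[[[0,0,0,0],[0,0,0,0],[0,0,0,0],[0,0,0,0],[0,0,0,0]]], gripper=-0.25)

```text
time: 18.52
tcp_pos: [0.4689, -0.0176, 0.0954]
ee_rot: [-0.183, 3.135, -0.001]
contact_force: [-2.0, -3.0, 8.6]
opening: 0.626
gripper_force: 6.9
```

```bash
python3 -c "
from h import *
rep();edges(jaw('d8.png'))"
```

```text
t 18.52 q [-0.037  0.271 -0.509  0.79  -0.001 -0.154] tcp [ 0.4689 -0.0176  0.0954] yaw -173.31 tilt 0.08 F [-2.  -3.   8.6] op 0.626 gf 6.87
x -40..140 by 2mm: ggggggggggggggggggggggggggggggWWWWWWWgPPPPPPPPPPPPPPPPPPPPPPPPPPPPPPPPPPPPPPPPPPPgggggWWWWW
y -0.01 jaw 0.0193 0.032 panela 0.0353 0.1215 fixed top starts 0.1303
y 0 jaw 0.0203 0.032 panela 0.0355 0.1218 fixed top starts 0.13
y 0.01 jaw -0.0282 0.0328 panela 0.0353 0.1213 fixed top starts 0.1305
```

step_arm(steps=[[[0,0,0,0],[0,0,0,0],[0,0,0,0],[0,0,0,0],[0,0,0,0]]], gripper=-0.17)

```text
time: 18.98
tcp_pos: [0.4691, -0.0176, 0.0956]
ee_rot: [-0.183, 3.135, -0.001]
contact_force: [-2.2, -3.4, 10.8]
opening: 0.588
gripper_force: 7.0
```

step_arm(steps=[[[0,0,0,0],[0,0,0,0],[0,0,0,0],[0,0,0,0],[0,0,0,0]]], gripper=-0.13)

```text
time: 19.4
tcp_pos: [0.4692, -0.0176, 0.0956]
ee_rot: [-0.183, 3.135, -0.001]
contact_force: [-2.1, -2.1, 9.8]
opening: 0.567
gripper_force: 7.1
```

```bash
python3 -c "
from h import *
rep();edges(jaw('d9.png'))"
```

```text
t 19.4 q [-0.037  0.27  -0.508  0.79  -0.001 -0.154] tcp [ 0.4692 -0.0176  0.0956] yaw -173.31 tilt 0.11 F [-2.1 -2.1  9.8] op 0.567 gf 7.05
x -40..140 by 2mm: ggggggggggggggggggggggggggggggggWWWWWWWWPPPPPPPPPPPPPPPPPPPPPPPPPPPPPPPPPPPPPPPPPPPgggWWWWW
y -0.01 jaw 0.0238 0.0373 panela 0.0395 0.1253 fixed top starts 0.1303
y 0 jaw 0.024 0.036 panela 0.0395 0.1253 fixed top starts 0.13
y 0.01 jaw -0.0282 0.0365 panela 0.0393 0.1253 fixed top starts 0.1305
```

step_arm(steps=[[[0,0,0,0],[0,0,0,0],[0,0,0,0],[0,0,0,0],[0,0,0,0]]], gripper=-0.11)

```text
time: 19.87
tcp_pos: [0.4692, -0.0176, 0.0957]
ee_rot: [-0.183, 3.134, -0.001]
contact_force: [-2.1, -2.6, 10.6]
opening: 0.555
gripper_force: 7.1
```

step_arm(steps=[[[0,0,0,0],[0,0,0,0],[0,0,0,0],[0,0,0,0],[0,0,0,0]]], gripper=-0.095)

```text
time: 20.28
tcp_pos: [0.4692, -0.0176, 0.0957]
ee_rot: [-0.183, 3.134, -0.001]
contact_force: [-2.2, -2.7, 11.3]
opening: 0.552
gripper_force: 11.2
```

step_arm(steps=[[[0,0,0,0],[0,0,0,0],[0,0,0,0],[0,0,0,0],[0,0,0,0]]], gripper=-0.085)

```text
time: 20.7
tcp_pos: [0.4693, -0.0176, 0.0958]
ee_rot: [-0.183, 3.134, -0.001]
contact_force: [-2.9, -3.1, 11.4]
opening: 0.546
gripper_force: 14.4
```

```bash
python3 -c "
from h import *
rep();edges(snap('side','d10.png'))"
```

```text
t 20.7 q [-0.037  0.27  -0.508  0.791 -0.001 -0.154] tcp [ 0.4693 -0.0176  0.0958] yaw -173.31 tilt 0.12 F [-2.9 -3.1 11.4] op 0.546 gf 14.44
y -0.01 jaw 0.0235 0.0368 panela 0.04 0.1263 fixed top starts 0.1303
y 0 jaw 0.0243 0.0373 panela 0.04 0.1255 fixed top starts 0.13
y 0.01 jaw -0.0282 0.0378 panela 0.0403 0.1258 fixed top starts 0.1305
```

step_arm(steps=[[[0,0,0,0],[0,0,0,0],[0,0,0,0],[0,0,0,0],[0,0,0,0]]], gripper=-0.081)

```text
time: 21.17
tcp_pos: [0.4692, -0.0176, 0.0958]
ee_rot: [-0.183, 3.134, -0.001]
contact_force: [-2.4, -2.8, 11.1]
opening: 0.545
gripper_force: 15.7
```

```bash
python3 -c "
from h import *
rep();c=snap('side','d11.png');edges(c)
d=cv2.imread('pics/d11.png')[150:230,260:370];x=cv2.resize(d,None,fx=6,fy=6,interpolation=cv2.INTER_CUBIC);cv2.imwrite('pics/v11.png',x)"
```

```text
t 21.17 q [-0.037  0.27  -0.508  0.791 -0.001 -0.154] tcp [ 0.4692 -0.0176  0.0958] yaw -173.31 tilt 0.12 F [-2.4 -2.8 11.1] op 0.545 gf 15.72
y -0.01 jaw 0.0235 0.0368 panela 0.04 0.1263 fixed top starts 0.1303
y 0 jaw 0.0243 0.0373 panela 0.04 0.1255 fixed top starts 0.13
y 0.01 jaw -0.0282 0.0378 panela 0.0403 0.1258 fixed top starts 0.1305
```

View pics/v11.png

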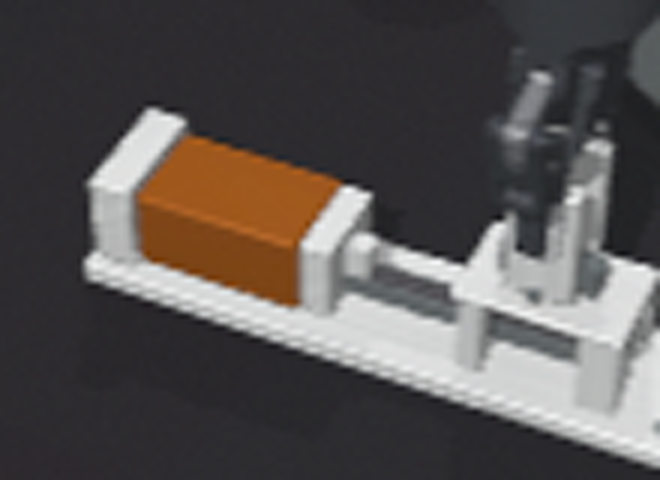

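The picture shows the block flush between the fixed jaw (140,190) and the moving jaw (335,245), with the fingers on the paddles. Nothing moves while the grip is about 16 N. I'll hold for one more call, then hand in.

step_arm(steps=[[[0,0,0,0],[0,0,0,0],[0,0,0,0],[0,0,0,0],[0,0,0,0]]])

```text
time: 21.63
tcp_pos: [0.4693, -0.0176, 0.0959]
ee_rot: [-0.183, 3.134, -0.001]
contact_force: [-2.6, -3.0, 12.6]
opening: 0.544
gripper_force: 15.7
```

```bash
python3 -c "
from h import *
s,_=rep()
if 12<s['gripper_force']<20: print(robot.hand_in())"
```

```text
t 21.63 q [-0.037  0.27  -0.508  0.791 -0.001 -0.154] tcp [ 0.4693 -0.0176  0.0959] yaw -173.31 tilt 0.12 F [-2.6 -3.  12.6] op 0.544 gf 15.72
the job is handed in; nothing more can be done
None
```

I handed the job in at 21.6 s with the panela pinched flat between the jaws and the paddles held squeezed at about 15.7 N (about 16 N on the block by the given formula); no verdict came back.

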